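# Put the check weight and the three bottles back on their own stations

### The arm

A 6-joint arm with a two-finger parallel gripper is mounted at the origin on a cart in front of the work surface, level with it; the furniture and walls round the work are solid. World frame = base frame: x ahead of the robot, y to its left, z up, the work surface at z = 0. Lengths are in m, angles in rad, forces in N, time in s.
With the tool pointing down it reaches from about 0.35 to 0.975 m from the base axis. Payload 4.9 kg.
Tool frame: the origin (TCP) lies midway between the tips of the shut fingers; the grasp point (between the pads) lies 19 mm behind it; z points along the fingers, y is the direction in which the jaws open and shut (so a half turn about z gives the same grasp; the last joint's range is limited). The gripper opens to 85 mm and grips with 20 to 120 N. Pads are 22 mm wide; open, the fingers measure 114 mm over their backs; the gripper's body (76 mm by 85 mm) begins 54 mm behind the grasp point. The pads swing forward as they close: fully open they stand 13 mm farther back than shut.
Start: joints at [1.088, 0.053, 1.613, -0, 1.476, -0.119], TCP at [0.222, 0.584, 0.231] pointing down, gripper open.
Joint ranges: [-3.01, 3.01], [-1.01, 2.22], [0.06, 2.58], [-1.02, 4.17], [0.09, 2.62], [-3.14, 3.14]. Speed limits (rad/s): [2.57, 2.57, 3.14, 3.14, 3.14, 3.14].

### API

Orientations are given as a rotation vector (axis times angle).
In Python, from station import ctrl gives the robot as it stands.
- The arm moves only by the tool drive_tool, never from a script. Its argument "moves" is one flat list of numbers, 7 for each row, row after row: the turn, a rotation vector about the world's x, y, z in degrees, then the shift along the world's x, y, z in m, then the closure, from 0 (fully open) to 1 (shut). A call has exactly 5 rows; each row shifts and turns the commanded pose from where the row before left it; what a row does not reach is not made up. A row lasts 1/8 s, in which the tool goes at most 62.5 mm and 10.7 degrees, less where a joint would pass 70% of its speed; a pose out of reach is approached as far as the arm can. A call is refused whole if a number of a shift passes 0.0625 or a number of a turn 10.7, either way. A call with a gripper value outside its range is refused whole. The fingers move at their own pace and stop on an object; "newtons" is the grip in N (left out, the last holds). Time passes only in rows, so rows that do not move let the fingers close, or fill a call up. It gives the time, the measured TCP pose, the force and the opening at its end, in the units of the state.
- ctrl.get_obs(): the state, without advancing time (a new reading comes with each control period).
- ctrl.get_image(name): name is "scene" or "side" or "wrist"; returns the picture (384x512x3 uint8, red, green, blue); there is no depth.
- ctrl.get_calibration(name): a dict with "fx", "fy", "cx", "cy" (pixels), "k1" (the pictures are not rectified: a ray, as slopes to the right and down, at radius r is drawn at 1 + k1 r^2 times it, then the intrinsics apply), "rvec" (rotation vector, rad) and "tvec" (3), from world to camera coordinates, as OpenCV has them; the wrist camera has in their place "T_tool_cam" (4x4, takes a point from camera to tool coordinates, whose origin is the TCP and whose axes are the flange's). Camera axes: x right, y down, z forward; pixel columns grow to the right and rows downward; lengths in m; the calibration is good to about 2 mm. A picture is of the moment at which its call begins: read the wrist's pose just before it. get_calibration takes no time and is no camera call.
- ctrl.finish_job(): hands the job in, once; it reports no verdict.
The state is a dict: "t": time; "q": joint angles; "dq": joint speeds; "effort": joint torques, N m; "tool_pos": TCP position; "tool_rot": TCP orientation; "contact_force": force on the tool from outside, world axes, zero at the start; "wrist_torque": the same for the moment, N m; "opening": finger opening in m.
Only numpy, scipy, OpenCV 4.12 (cv2) and the standard library are available. Lean on these libraries where they do the work, as an engineer would, in place of code of your own. Each camera call takes 0.05 s, during which the arm holds its last target.

### The job

Somebody has mixed up this bench: none of the check weight and the three bottles stands on its own station. Put each upright in the middle of its own: the check weight on the balance's round pan, the middle-sized bottle on the stirrer's square plate, the tallest bottle in the round tray and the smallest bottle in the square tray. Every station is taken at the start, so use the empty rubber mat as a parking place on the way; do not tip anything over and leave the bench timer where it stands.

Things in the scene. Friction and masses are not known exactly. Their poses are not given: they have to be found in the camera images.
- check_weight_center (a point): Check weight: a small squat yellowish metal cylinder with a narrower knob on top, 30 mm in diameter and 48 mm high, 0.14 to 0.28 kg; the lower part, up to about 25 mm, is straight, to be gripped about half-way up the weight. This point lies on its axis, 24 mm above its underside; z is up along its axis. At the start it stands near the middle of one of the two low trays (round or square; the middle-sized bottle stands in the other). Its own place is the balance pan.
- buffer_bottle_center (a point): Middle-sized reagent bottle with screw cap, 103 mm high; straight body 56 mm in diameter from the underside to about 75 mm up, then the shoulder and a cap 34 mm in diameter; at most 0.2 kg. This point lies on its axis, 51.5 mm above its underside; z is up. It starts near the middle of one of the two low trays. Grip the body about 60 mm up, so that the cap stays clear of the palm. Its own place is the stirrer plate.
- water_bottle_center (a point): Tallest reagent bottle with screw cap, 129 mm high; straight body 60 mm in diameter from the underside to about 95 mm up, then the shoulder and a cap 36 mm in diameter; at most 0.31 kg. This point lies on its axis, 64.5 mm above its underside; z is up. It starts near the middle of the balance pan or of the stirrer plate (the smallest bottle stands on the other). Grip the body about 85 mm up, so that the cap stays clear of the palm. Its own place is the round tray.
- stain_bottle_center (a point): Smallest reagent bottle with screw cap, 85 mm high; straight body 46 mm in diameter from the underside to about 62 mm up, then the shoulder and a cap 28 mm in diameter; at most 0.13 kg. This point lies on its axis, 42.5 mm above its underside; z is up. It starts near the middle of the balance pan or of the stirrer plate. Grip the body about 48 mm up. Its own place is the square tray.
- balance_pan (a point): Middle of the top of the balance's round steel pan (90 mm in diameter, 45 mm above the desk). The balance is a low white box, 140 x 100 mm, fixed to the desk, with a small display beside the pan on the side towards the robot (-x of its frame). The pan does not move. z is up.
- stirrer_plate (a point): Middle of the top of the magnetic stirrer's square white plate (92 x 92 mm, 45 mm above the desk). The stirrer is a low grey box, 140 x 100 mm, fixed to the desk, with a black knob beside the plate on the side towards the robot (-x of its frame); nothing stands more than 5 mm above the plate. z is up.
- round_tray_floor (a point): Middle of the floor of the round grey drip tray, fixed to the desk: 96 mm in outer and 88 mm in inner diameter, floor 3 mm above the desk, rim 8 mm above the desk (5 mm above the floor). z is up.
- square_tray_floor (a point): Middle of the floor of the square grey drip tray, fixed to the desk: 96 x 96 mm outside, 88 x 88 mm inside, floor 3 mm above the desk, rim 8 mm above the desk (5 mm above the floor). z is up.
- mat_top (a point): Middle of the top of the square black rubber mat, 100 x 100 mm, fixed to the desk, its top 4 mm above the desk. It is empty at the start: the parking place, empty again at the end. z is up.
- timer_center (a point): Bench timer, a loose bystander, 37 x 64 mm and 60 mm high, that stands behind the stations. This point lies at its middle, 30 mm above the desk. It must stay where it is.
Things that resemble listed ones, but are neither listed nor needed, are in the scene too. What is shaped like the part that bears water_bottle_center but pink is not meant. Leave any turquoise look-alike of the part that bears check_weight_center alone.

How it is judged:
By the outcome, as a careful person would: the job done as asked, in the order asked, and still so for the second after the job is handed in, with the robot touching nothing.
It also fails if it takes over 144 s, if anything falls off the work surface, if the arm or the gripper's body presses on something with over 40 N, if the wrist force passes 120 N, or if a joint passes its speed limit or range.

## Working session

There is one attempt and no reset: what is moved stays moved. The work goes in short steps, Python scripts to look and compute and a tool call to move; the robot and the scene stay as the last step left them, time stands still between calls to the robot, and variables do not carry over. Pictures are saved under pics/ and viewed, and the job is handed in when it is done.

Besides the shell and the picture viewer there is one more tool, called as name(argument=value, ...) on one line, values as JSON. drive_tool: Moves the arm, as the interface text tells. Its arguments: {"type":"object","properties":{"moves":{"type":"array","items":{"type":"number"}},"newtons":{"type":"number"}},"required":["moves"]}

```bash
ls; mkdir -p pics; python3 - <<'E'
from station import ctrl
import cv2
o=ctrl.get_obs();print(o)
for n in("scene","side","wrist"):
    im=ctrl.get_image(n);cv2.imwrite(f"pics/{n}0.png",im[:,:,::-1]);print(n,ctrl.get_calibration(n))
E
```

```text
pics
{'t': 0.0, 'q': array([ 1.08800706e+00,  5.33463422e-02,  1.61427440e+00,  1.49371529e-05,
        1.47601102e+00, -1.19014707e-01]), 'dq': array([-0.00156673, -0.00236596,  0.00011233, -0.00178806,  0.00018301,
       -0.00040483]), 'effort': array([ 4.52939057e-04, -3.93703830e+01, -3.70167160e+01, -7.23154767e-05,
        7.23327161e-03,  5.11179792e-06]), 'tool_pos': array([0.22209346, 0.58354821, 0.23008125]), 'tool_rot': array([-5.68160311e-01, -3.08915892e+00,  3.05159607e-03]), 'contact_force': array([-1.1704101 , -0.39432419,  0.49367143]), 'wrist_torque': array([-0.00154244,  0.02106858,  0.01530681]), 'opening': 0.08556107845369237}
scene {'fx': 417.40433600802794, 'fy': 417.40433600802794, 'cx': 256.0804508645052, 'cy': 195.7280902026976, 'k1': -0.15329795180085143, 'rvec': array([ 2.01504092, -0.40260428,  0.27415282]), 'tvec': array([-0.49733132,  0.15936137,  1.15261663])}
side {'fx': 443.78842019614086, 'fy': 443.78842019614086, 'cx': 254.37234902907377, 'cy': 193.70253842842888, 'k1': -0.03934732742737231, 'rvec': array([ 0.07739155,  2.64227065, -1.68190642]), 'tvec': array([0.55369101, 0.06252373, 1.36438388])}
wrist {'fx': 305.55130016511276, 'fy': 305.55130016511276, 'cx': 253.53206851760382, 'cy': 187.66197226042155, 'k1': -0.05558187112134776, 'T_tool_cam': array([[-9.43698453e-04, -9.55798922e-01, -2.94019609e-01,
         7.50605528e-02],
       [ 9.99999399e-01, -7.37791821e-04, -8.11229087e-04,
        -1.43128017e-04],
       [ 5.58446624e-04, -2.94020197e-01,  9.55799044e-01,
        -1.42460793e-01],
       [ 0.00000000e+00,  0.00000000e+00,  0.00000000e+00,
         1.00000000e+00]])}
```

View pics/scene0.png

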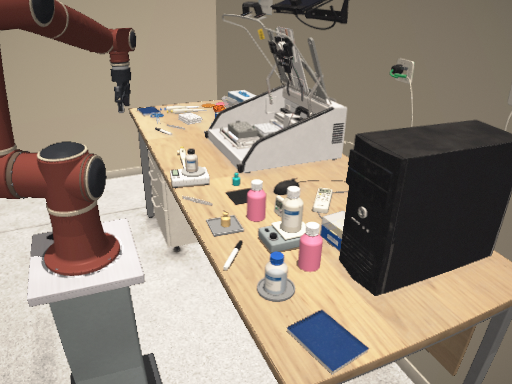

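View pics/side0.png

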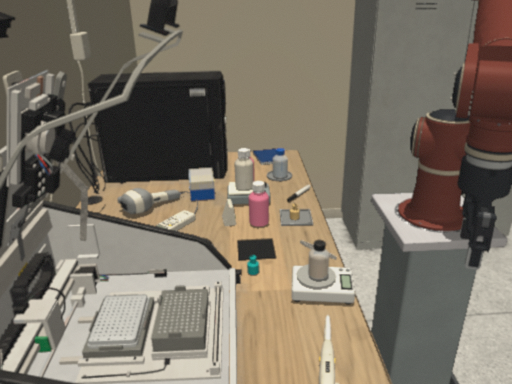

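View pics/wrist0.png

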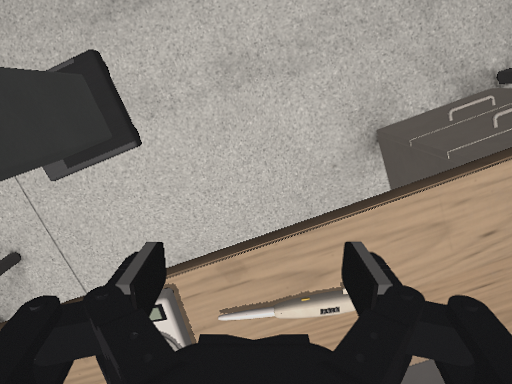

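The smallest bottle stands on the balance, the weight in the square tray, the blue-capped bottle in the round tray and the tall one on the stirrer. I'll zoom in to measure them.

```bash
python3 - <<'E'
import cv2
a=cv2.imread("pics/scene0.png")[135:375,160:370];cv2.imwrite("pics/scz.png",cv2.resize(a,None,fx=2.5,fy=2.5,interpolation=cv2.INTER_CUBIC))
a=cv2.imread("pics/side0.png")[140:310,190:365];cv2.imwrite("pics/siz.png",cv2.resize(a,None,fx=3.5,fy=3.5,interpolation=cv2.INTER_CUBIC))
E
cat > h.py <<'E'
import numpy as np,cv2
from station import ctrl
from scipy.spatial.transform import Rotation as R
def cam(n,obs=None):
    c=ctrl.get_calibration(n);K=np.array([[c['fx'],0,c['cx']],[0,c['fy'],c['cy']],[0,0,1.]])
    if n=='wrist':
        o=obs or ctrl.get_obs();T=np.eye(4);T[:3,:3]=R.from_rotvec(o['tool_rot']).as_matrix();T[:3,3]=o['tool_pos']
        W=T@c['T_tool_cam'];Rw=W[:3,:3].T;t=-Rw@W[:3,3]
    else: Rw=R.from_rotvec(c['rvec']).as_matrix();t=np.array(c['tvec'])
    return K,np.array([c['k1'],0,0,0.]),Rw,t
def ray(n,px,obs=None):
    K,D,Rw,t=cam(n,obs);u=cv2.undistortPoints(np.array([[px]],float),K,D)[0,0]
    d=Rw.T@np.array([u[0],u[1],1]);return -Rw.T@t,d/np.linalg.norm(d)
def onz(n,px,z,obs=None):
    o,d=ray(n,px,obs);return o+d*(z-o[2])/d[2]
def tri(n1,p1,n2,p2):
    o1,d1=ray(n1,p1);o2,d2=ray(n2,p2)
    s=np.linalg.lstsq(np.c_[d1,-d2],o2-o1,rcond=None)[0];a=o1+s[0]*d1;b=o2+s[1]*d2
    return (a+b)/2,np.linalg.norm(a-b)
def proj(n,P,obs=None):
    K,D,Rw,t=cam(n,obs);return cv2.projectPoints(np.array(P,float).reshape(-1,3),cv2.Rodrigues(Rw)[0],t,K,D)[0][:,0]
E
```

```text
(no output)
```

View pics/scz.png

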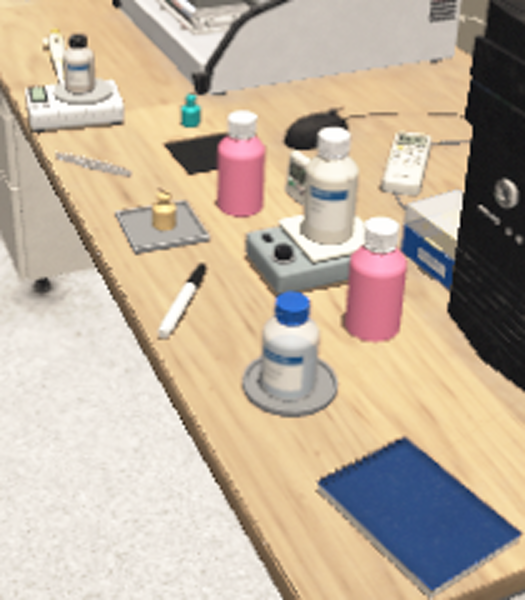

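View pics/siz.png

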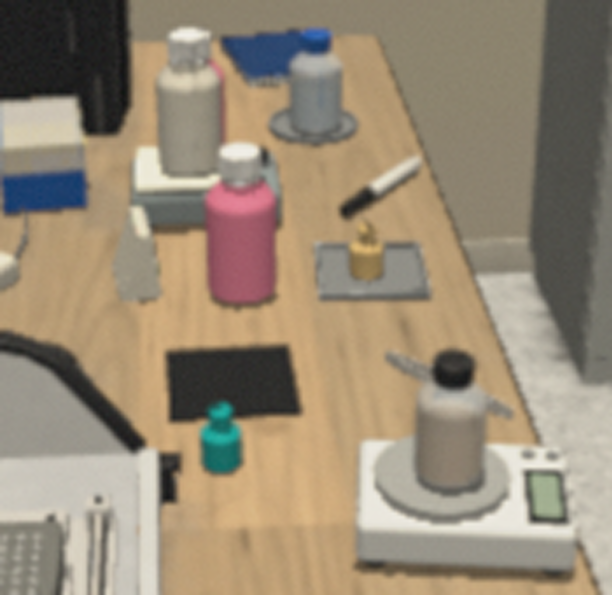

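Both zooms agree. There are two pink decoys, one beside the mat and one beside the stirrer, and a teal decoy weight near the mat.

```bash
python3 - <<'E'
from h import *
np.set_printoptions(precision=4,suppress=True)
S=lambda x,y:(x/2.5+160,y/2.5+135); D=lambda x,y:(x/3.5+190,y/3.5+140)
P={'stain cap':((78,40),(455,360),.129),'water cap':((334,136),(190,37),.173),'buf cap':((293,300),(316,38),.105),
'weight knob':((163,194),(366,230),.05),'pink1 cap':((242,119),(241,153),.129),'pink2 cap':((382,227),None,.129),'teal':((191,98),(222,410),.047),
'mat':None}
for k,v in P.items():
    if not v: continue
    s=S(*v[0]);print(k,'sc',onz('scene',s,v[2]),end=' ')
    if v[1]: d=D(*v[1]);print('si',onz('side',d,v[2]),*tri('scene',s,'side',d))
    else: print()
def quad(n,f,pts,z):
    q=np.array([onz(n,f(*p),z) for p in pts]);print(n,q[:,:2].round(3).tolist(),'mean',q.mean(0))
quad('side',D,[(167,351),(290,346),(299,412),(169,420)],.004) #mat
quad('side',D,[(317,243),(424,243),(428,296),(318,297)],.008) # sq tray
quad('scene',S,[(116,212),(187,199),(209,234),(138,250)],.008)
quad('scene',S,[(290,358),(290,412),(244,384),(336,384)],.008)
quad('side',D,[(270,124),(357,124)],.008)
quad('side',D,[(375,478),(509,478),(442,440),(442,516)],.045)
print('timer',onz('side',D(137,210),.06),onz('scene',S(297,155),.06))
E
```

```text
stain cap sc [0.4217 0.3249 0.129 ] si [0.4227 0.3487 0.129 ] [0.423  0.3391 0.1235] 0.004417320027532031
water cap sc [ 0.5774 -0.1686  0.173 ] si [ 0.5761 -0.1521  0.173 ] [ 0.5777 -0.1645  0.1698] 0.0042717543974993225
buf cap sc [ 0.4448 -0.3457  0.105 ] si [ 0.4435 -0.3282  0.105 ] [ 0.4444 -0.3415  0.1013] 0.004966669076633292
weight knob sc [ 0.4308 -0.0167  0.05  ] si [0.4336 0.0059 0.05  ] [ 0.433  -0.0067  0.044 ] 0.00230773848170673
pink1 cap sc [ 0.5379 -0.0075  0.129 ] si [0.5395 0.013  0.129 ] [0.5402 0.0008 0.1243] 0.0028419811707188947
pink2 cap sc [ 0.5693 -0.2944  0.129 ] 
teal sc [0.5669 0.2442 0.047 ] si [0.5682 0.2692 0.047 ] [0.5699 0.2574 0.0402] 0.004211868143448431
side [[0.606, 0.115], [0.508, 0.115], [0.509, 0.211], [0.606, 0.214]] mean [0.5573 0.1637 0.004 ]
side [[0.469, -0.055], [0.374, -0.047], [0.386, 0.05], [0.478, 0.044]] mean [ 0.4269 -0.002   0.008 ]
scene [[0.384, 0.031], [0.48, 0.03], [0.474, -0.06], [0.382, -0.063]] mean [ 0.43   -0.0155  0.008 ]
scene [[0.461, -0.315], [0.425, -0.389], [0.401, -0.335], [0.486, -0.369]] mean [ 0.4434 -0.352   0.008 ]
side [[0.491, -0.335], [0.4, -0.326]] mean [ 0.4455 -0.3304  0.008 ]
side [[0.472, 0.354], [0.386, 0.36], [0.422, 0.314], [0.436, 0.397]] mean [0.4289 0.3564 0.045 ]
timer [ 0.6284 -0.0294  0.06  ] [0.6206 0.0006 0.06  ]
```

drive_tool(moves=[0,0,4.2,0.036,-0.042,0.024,0,0,0,4.2,0.036,-0.042,0.024,0,0,0,4.2,0.036,-0.042,0.024,0,0,0,4.2,0.036,-0.042,0.024,0,0,0,4.2,0.036,-0.042,0.024,0])

```text
t: 0.78
tool_pos: [0.4031, 0.3725, 0.3518]
tool_rot: [0.008, -3.141, 0.0]
contact_force: [0.1, 1.1, -0.3]
opening: 0.0856
```

drive_tool(moves=[0,0,0,0.03,-0.04,0,0,0,0,0,0.02,-0.04,0,0,0,0,0,0,0,0,0,0,0,0,0,0,0,0,0,0,0,0,0,0,0])

```text
t: 1.4
tool_pos: [0.4518, 0.295, 0.3511]
tool_rot: [0.007, -3.141, -0.0]
contact_force: [-0.0, -0.7, -0.0]
opening: 0.0854
```

```bash
cat >> h.py <<'E'
def snap(n,f):
    o=ctrl.get_obs();im=ctrl.get_image(n)[:,:,::-1].copy();cv2.imwrite(f'pics/{f}.png',im)
    import pickle;pickle.dump(o,open(f'pics/{f}.pkl','wb'));print(round(o['t'],2),o['tool_pos'].round(4),o['tool_rot'].round(4),o['contact_force'].round(1),round(o['opening'],4));return o,im
def ld(f):
    import pickle;return pickle.load(open(f'pics/{f}.pkl','rb'))
E
python3 -c "
from h import *
snap('wrist','w1')"
```

```text
1.4 [0.4518 0.295  0.3511] [ 0.0068 -3.1411 -0.    ] [-0.  -0.7 -0. ] 0.0854
```

View pics/w1.png

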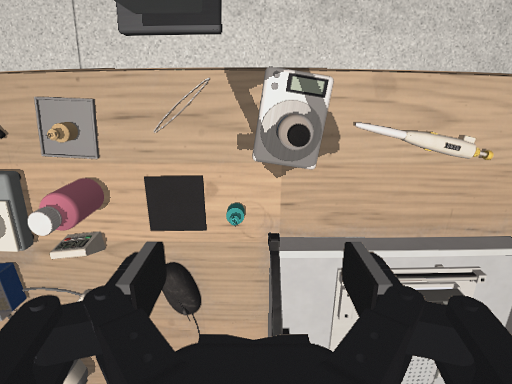

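The wrist view is clear. The mat is around (176,203), the stain cap at (297,133), the pan ellipse at about (293,127), the square tray around (67,127) and the weight knob near (57,132).

```bash
python3 - <<'E'
import cv2
im=cv2.imread('pics/w1.png')
a=cv2.resize(im[60:180,235:345],None,fx=5,fy=5,interpolation=cv2.INTER_CUBIC)
b=cv2.resize(im[85:170,25:110],None,fx=6,fy=6,interpolation=cv2.INTER_CUBIC)
cv2.imwrite('pics/w1a.png',a);cv2.imwrite('pics/w1b.png',b)
E
```

```text
(no output)
```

View pics/w1a.png

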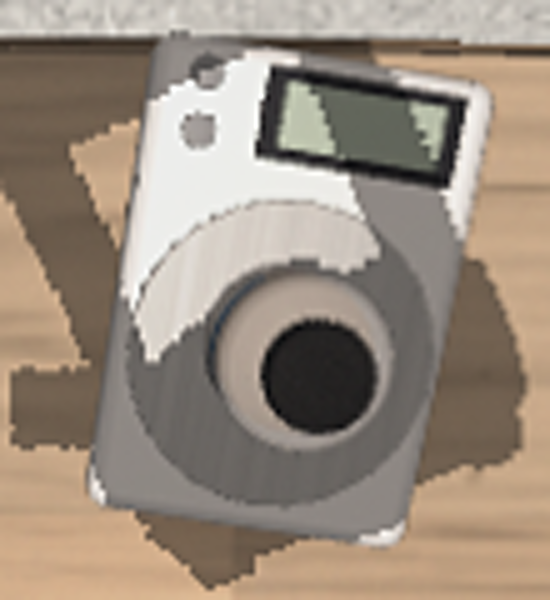

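View pics/w1b.png

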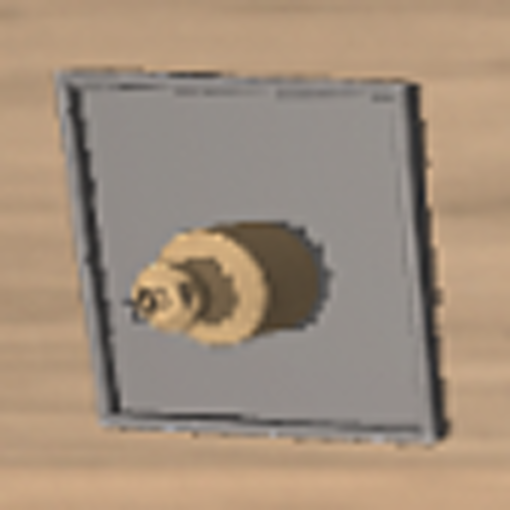

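```bash
python3 - <<'E'
from h import *
np.set_printoptions(precision=4,suppress=True)
o=ld('w1');A=lambda x,y:((x+.5)/5-.5+235,(y+.5)/5-.5+60);B=lambda x,y:((x+.5)/6-.5+25,(y+.5)/6-.5+85)
print('stain',onz('wrist',A(319,376),.130,o))
r=np.array([onz('wrist',A(*p),.045,o)[:2] for p in [(124,330),(434,345),(290,200),(280,508),(180,245),(150,425),(410,420),(190,475),(360,480)]])
s=np.linalg.lstsq(np.c_[2*r,np.ones(len(r))],(r**2).sum(1),rcond=None)[0];print('pan',s[:2],np.sqrt(s[2]+s[:2]@s[:2]))
r=np.array([onz('wrist',B(*p),.008,o) for p in [(58,75),(413,83),(440,434),(105,425)]]);print('sq',r[:,:2].tolist(),r.mean(0))
print('weight',onz('wrist',B(150,302),.050,o),onz('wrist',B(218,287),.03,o))
r=np.array([onz('wrist',p,.004,o) for p in [(144.5,177),(203,175.5),(207,230),(149,231.5)]]);print('mat',r[:,:2].tolist(),r.mean(0))
E
```

```text
stain [0.4226 0.3477 0.13  ]
pan [0.4277 0.3486] 0.04418050302532229
sq [[0.37765497845905094, -0.05118242250241639], [0.3814350828522565, 0.045342104199640576], [0.4740083378200568, 0.03993303164281792], [0.4711060706864791, -0.05559893246253844]] [ 0.4261 -0.0054  0.008 ]
weight [ 0.4322 -0.0076  0.05  ] [ 0.431  -0.0021  0.03  ]
mat [[0.5090149033496868, 0.11269825767441383], [0.5062120886880207, 0.21100130412611215], [0.6050272384382684, 0.21348309921273007], [0.6087160697550388, 0.11037164563384383]] [0.5572 0.1619 0.004 ]
```

drive_tool(moves=[0,0,0,-0.029,0.0525,0,0,0,0,0,0,0,-0.055,0,0,0,0,0,0,-0.055,0,0,0,0,0,0,-0.055,0,0,0,0,0,0,-0.055,0], newtons=40)

```text
t: 2.08
tool_pos: [0.4226, 0.3475, 0.1298]
tool_rot: [-0.007, 3.141, 0.001]
contact_force: [0.4, 1.1, -0.5]
opening: 0.0856
```

drive_tool(moves=[0,0,0,0,0,-0.04,0,0,0,0,0,0,-0.02,0,0,0,0,0,0,0,0,0,0,0,0,0,0,0,0,0,0,0,0,0,0])

```text
t: 2.7
tool_pos: [0.4248, 0.3475, 0.0736]
tool_rot: [-0.004, 3.138, 0.003]
contact_force: [0.1, -1.2, 0.5]
opening: 0.0856
```

drive_tool(moves=[0,0,0,0,0,0,0.3,0,0,0,0,0,0,0.6,0,0,0,0,0,0,0.8,0,0,0,0,0,0,1,0,0,0,0,0,0,1])

```text
t: 3.32
tool_pos: [0.4238, 0.3468, 0.072]
tool_rot: [-0.004, 3.141, 0.001]
contact_force: [-0.3, 0.5, 3.4]
opening: 0.045
```

drive_tool(moves=[0,0,0,0,0,0,1,0,0,0,0,0,0,1,0,0,0,0,0,0.02,1,0,0,0,0,0,0.03,1,0,0,0,0,0,0.03,1])

```text
t: 3.95
tool_pos: [0.4228, 0.3463, 0.1522]
tool_rot: [0.004, -3.141, 0.001]
contact_force: [-0.1, -0.2, -0.7]
opening: 0.0451
```

```bash
python3 -c "
from h import *
snap('side','s1')
im=cv2.imread('pics/s1.png')[140:310,190:365];cv2.imwrite('pics/s1z.png',cv2.resize(im,None,fx=3.5,fy=3.5))"
```

```text
3.95 [0.4228 0.3463 0.1522] [ 4.3000e-03 -3.1405e+00  1.0000e-03] [-0.1 -0.2 -0.7] 0.0451
```

View pics/s1z.png

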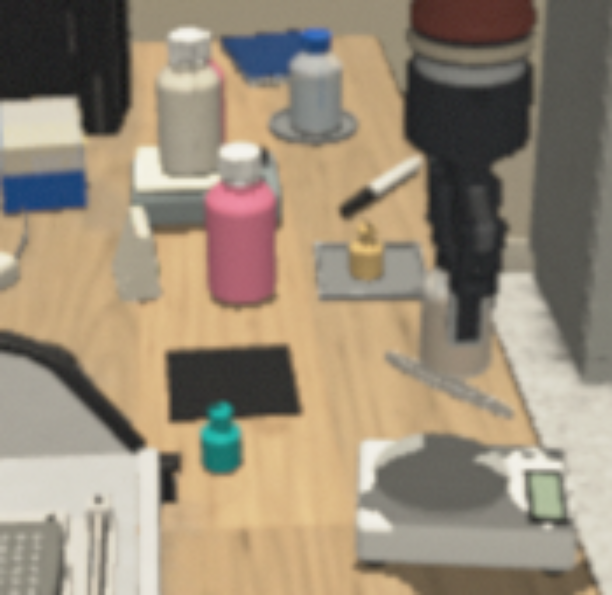

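drive_tool(moves=[0,0,0,0.027,-0.037,0,1,0,0,0,0.027,-0.037,0,1,0,0,0,0.027,-0.037,0,1,0,0,0,0.027,-0.037,0,1,0,0,0,0.027,-0.037,0,1])

```text
t: 4.62
tool_pos: [0.5587, 0.1602, 0.1508]
tool_rot: [0.004, -3.141, -0.0]
contact_force: [0.6, -0.0, 0.1]
opening: 0.0455
```

drive_tool(moves=[0,0,0,0,0,-0.04,1,0,0,0,0,0,-0.04,1,0,0,0,0,0,-0.025,1,0,0,0,0,0,-0.012,1,0,0,0,0,0,0,1])

```text
t: 5.25
tool_pos: [0.5578, 0.1615, 0.0336]
tool_rot: [0.004, -3.14, 0.0]
contact_force: [0.2, -1.2, -0.9]
opening: 0.045
```

drive_tool(moves=[0,0,0,0,0,-0.0015,1,0,0,0,0,0,0,1,0,0,0,0,0,0,0.4,0,0,0,0,0,0,0.2,0,0,0,0,0,0,0])

```text
t: 5.88
tool_pos: [0.5586, 0.1616, 0.0331]
tool_rot: [-0.004, 3.141, 0.0]
contact_force: [-0.3, -0.4, 0.3]
opening: 0.0838
```

drive_tool(moves=[0,0,0,0,0,0,0,0,0,0,0,0,0,0,0,0,0,0,0,0.05,0,0,0,0,0,0,0.06,0,0,0,0,0,0,0.06,0])

```text
t: 6.5
tool_pos: [0.558, 0.1615, 0.2043]
tool_rot: [0.004, -3.141, 0.0]
contact_force: [0.9, -0.2, 0.3]
opening: 0.085
```

drive_tool(moves=[0,0,0,-0.032,-0.042,0.01,0,0,0,0,-0.032,-0.042,0.01,0,0,0,0,-0.032,-0.042,0.01,0,0,0,0,-0.03,-0.04,0.01,0,0,0,0,0,0,0,0])

```text
t: 7.12
tool_pos: [0.4318, -0.0062, 0.244]
tool_rot: [0.002, 3.139, -0.001]
contact_force: [0.1, 0.4, 0.2]
opening: 0.0854
```

```bash
python3 -c "
from h import *
snap('wrist','w2')"
```

```text
7.12 [ 0.4318 -0.0062  0.244 ] [ 2.2000e-03  3.1386e+00 -1.3000e-03] [0.1 0.4 0.2] 0.0854
```

View pics/w2.png

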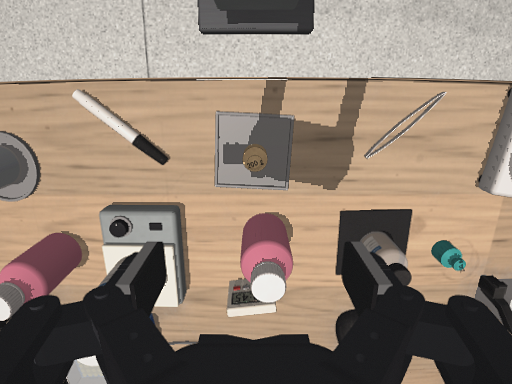

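The stain bottle stands on the mat. The weight's knob is at about (254,159), inside the square tray.

```bash
python3 - <<'E'
from h import *
im=cv2.imread('pics/w2.png');cv2.imwrite('pics/w2z.png',cv2.resize(im[100:200,205:305],None,fx=6,fy=6,interpolation=cv2.INTER_CUBIC))
o=ld('w2')
r=np.array([onz('wrist',p,.008,o) for p in [(216.5,111.5),(294,115.5),(290,189),(215,186)]]);print('sq',r[:,:2].round(4).tolist(),r.mean(0))
print(onz('wrist',(254.5,159),.050,o))
E
```

```text
sq [[0.3773, -0.0514], [0.3823, 0.0424], [0.4757, 0.0405], [0.4714, -0.0568]] [ 0.42667223 -0.00629624  0.008     ]
[ 0.42709154 -0.00561936  0.05      ]
```

View pics/w2z.png

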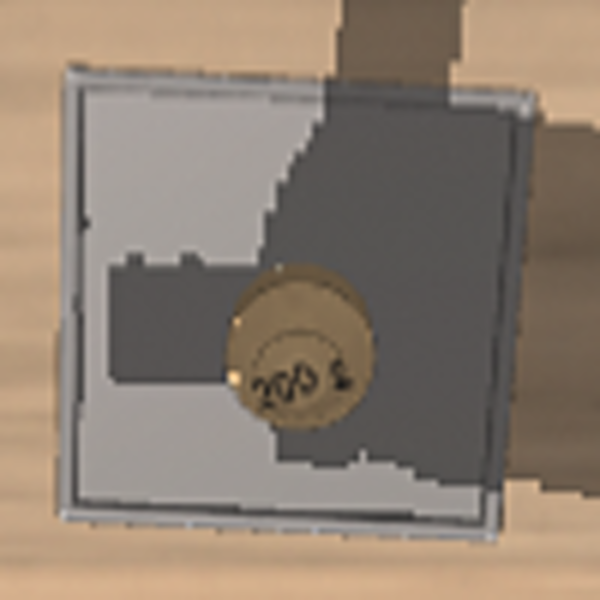

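drive_tool(moves=[0,0,0,0,0,-0.055,0,0,0,0,0,0,-0.055,0,0,0,0,0,0,-0.055,0,0,0,0,0,0,-0.05,0,0,0,0,0,0,-0.01,0])

```text
t: 7.8
tool_pos: [0.4291, -0.0029, 0.0137]
tool_rot: [0.007, -3.133, -0.003]
contact_force: [-0.2, -0.3, 0.3]
opening: 0.0857
```

drive_tool(moves=[0,0,0,0,0,-0.012,0,0,0,0,0,0,0,0,0,0,0,0,0,0,0.4,0,0,0,0,0,0,0.7,0,0,0,0,0,0,0.8])

```text
t: 8.43
tool_pos: [0.4329, -0.0046, 0.0065]
tool_rot: [-0.004, 3.14, -0.0]
contact_force: [0.8, -0.4, 0.1]
opening: 0.0319
```

drive_tool(moves=[0,0,0,0,0,0,1,0,0,0,0,0,0,1,0,0,0,0,0,0,1,0,0,0,0,0,0,1,0,0,0,0,0,0,1])

```text
t: 9.05
tool_pos: [0.4329, -0.0045, 0.0066]
tool_rot: [-0.004, 3.141, -0.0]
contact_force: [-1.6, -0.3, 5.6]
opening: 0.0285
```

drive_tool(moves=[0,0,0,0,0,0.05,1,0,0,0,0,0,0.05,1,0,0,0,0,0,0.03,1,0,0,0,0,0.05,0,1,0,0,0,0,0.05,0,1])

```text
t: 9.68
tool_pos: [0.4324, 0.0963, 0.1359]
tool_rot: [-0.001, 3.141, 0.0]
contact_force: [1.2, -0.1, -2.5]
opening: 0.0283
```

drive_tool(moves=[0,0,0,0,0.055,0,1,0,0,0,0,0.055,0,1,0,0,0,0,0.055,0,1,0,0,0,-0.003,0.055,0,1,0,0,0,0,0.033,0,1])

```text
t: 10.3
tool_pos: [0.4283, 0.3506, 0.1348]
tool_rot: [0.008, -3.14, 0.001]
contact_force: [0.2, -1.5, -0.9]
opening: 0.028
```

```bash
python3 -c "
from h import *
snap('side','s2')
im=cv2.imread('pics/s2.png')[140:310,190:365];cv2.imwrite('pics/s2z.png',cv2.resize(im,None,fx=3.5,fy=3.5))
snap('wrist','w3')"
```

```text
10.3 [0.4283 0.3506 0.1348] [ 7.6000e-03 -3.1404e+00  1.0000e-03] [ 0.2 -1.5 -0.9] 0.028
10.35 [0.4283 0.3532 0.135 ] [ 0.0092 -3.1407 -0.0041] [-1.4 -0.1  0. ] 0.0282
```

View pics/s2z.png

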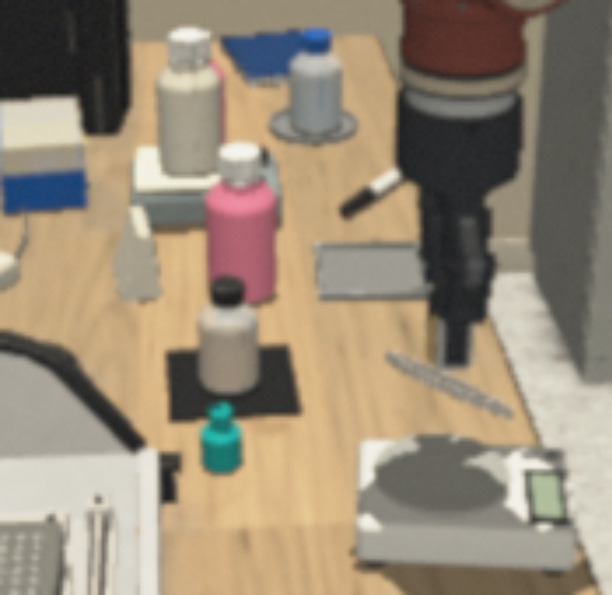

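View pics/w3.png

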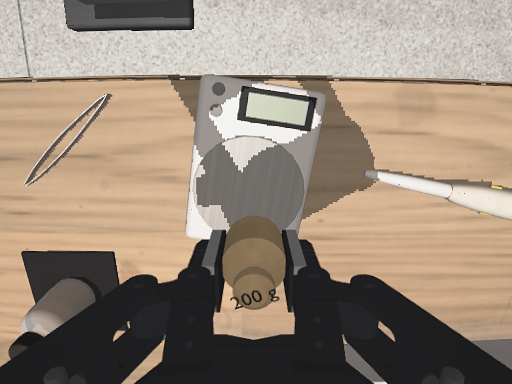

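```bash
python3 - <<'E'
from h import *
im=cv2.imread('pics/w3.png');cv2.imwrite('pics/w3z.png',cv2.resize(im[120:250,180:320],None,fx=4,fy=4,interpolation=cv2.INTER_CUBIC))
E
```

```text
(no output)
```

View pics/w3z.png

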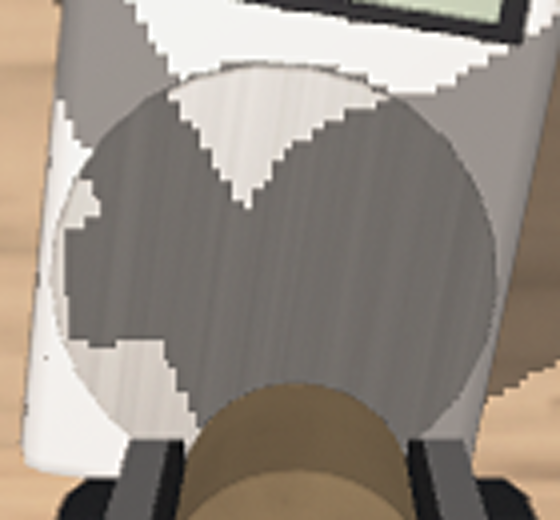

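```bash
python3 - <<'E'
from h import *
o=ld('w3')
r=np.array([onz('wrist',((x+.5)/4-.5+180,(y+.5)/4-.5+120),.045,o)[:2] for x,y in [(280,63),(170,95),(92,165),(51,270),(78,365),(125,432),(388,97),(445,145),(480,205),(496,270),(490,340),(445,425)]])
s=np.linalg.lstsq(np.c_[2*r,np.ones(len(r))],(r**2).sum(1),rcond=None)[0];print('pan',s[:2],np.sqrt(s[2]+s[:2]@s[:2]))
# weight shoulder ~z of tcp: bottom disc front edge
print(ctrl.get_obs()['tool_pos'])
E
```

```text
pan [0.42854261 0.34936199] 0.044378896956400814
[0.42849016 0.35094814 0.13492147]
```

drive_tool(moves=[0,0,0,0.001,-0.002,-0.03,1,0,0,0,0,0,-0.03,1,0,0,0,0,0,-0.015,1,0,0,0,0,0,-0.009,1,0,0,0,0,0,0,1])

```text
t: 11.02
tool_pos: [0.4304, 0.3463, 0.0517]
tool_rot: [0.004, -3.141, 0.0]
contact_force: [0.1, -1.0, -2.5]
opening: 0.0278
```

drive_tool(moves=[0,0,0,0,0,-0.002,1,0,0,0,0,0,0,1,0,0,0,0,0,0,0.5,0,0,0,0,0,0,0.3,0,0,0,0,0,0,0])

```text
t: 11.65
tool_pos: [0.4306, 0.3467, 0.0502]
tool_rot: [-0.004, 3.141, 0.0]
contact_force: [-0.1, 0.5, -0.7]
opening: 0.0757
```

drive_tool(moves=[0,0,0,0,0,0,0,0,0,0,0,0,0,0,0,0,0,0,0,0.05,0,0,0,0,0,0,0.06,0,0,0,0,0,0,0.06,0])

```text
t: 12.28
tool_pos: [0.43, 0.3464, 0.2213]
tool_rot: [0.004, -3.141, 0.0]
contact_force: [0.9, 0.5, 0.3]
opening: 0.0855
```

```bash
python3 - <<'E'
from h import *
o,im=snap('wrist','w4');cv2.imwrite('pics/w4z.png',cv2.resize(im[60:230,170:330],None,fx=3.5,fy=3.5,interpolation=cv2.INTER_CUBIC))
E
```

```text
12.28 [0.43   0.3464 0.2213] [ 4.3000e-03 -3.1412e+00  4.0000e-04] [0.9 0.5 0.3] 0.0855
```

View pics/w4z.png

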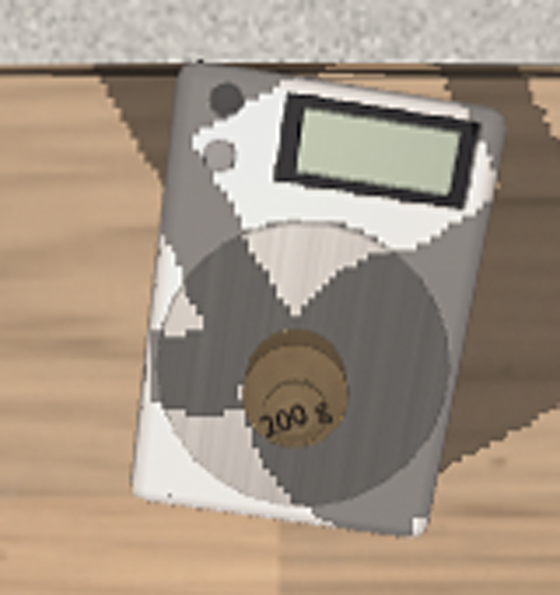

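```bash
python3 - <<'E'
from h import *
o=ld('w4');Z=lambda x,y:((x+.5)/3.5-.5+170,(y+.5)/3.5-.5+60)
r=np.array([onz('wrist',Z(x,y),.045,o)[:2] for x,y in [(303,220),(215,247),(157,345),(163,410),(195,460),(240,492),(310,506),(385,482),(435,420),(449,370),(435,305),(395,255)]])
s=np.linalg.lstsq(np.c_[2*r,np.ones(len(r))],(r**2).sum(1),rcond=None)[0];print('pan',s[:2],np.sqrt(s[2]+s[:2]@s[:2]))
print('knob',onz('wrist',Z(295,413),.093,o)[:2], 'shoulder disc',onz('wrist',Z(296,395),.072,o)[:2])
E
```

```text
pan [0.42754459 0.3484647 ] 0.04459540968085185
knob [0.42850771 0.34635101] shoulder disc [0.4289675  0.34665263]
```

The weight is within about 2 mm of the pan centre. Next is the stain bottle.

drive_tool(moves=[0,0,0,0.032,-0.046,0,0,0,0,0,0.032,-0.046,0,0,0,0,0,0.032,-0.046,0,0,0,0,0,0.032,-0.047,0,0,0,0,0,0,0,0,0])

```text
t: 12.95
tool_pos: [0.5599, 0.1585, 0.2194]
tool_rot: [-0.004, -3.141, 0.001]
contact_force: [-0.4, 0.6, -0.0]
opening: 0.0852
```

drive_tool(moves=[0,0,0,0,0,-0.055,0,0,0,0,0,0,-0.055,0,0,0,0,0,0,-0.055,0,0,0,0,0,0,-0.023,0,0,0,0,0,0,0,0])

```text
t: 13.58
tool_pos: [0.5556, 0.1621, 0.029]
tool_rot: [0.006, -3.136, 0.001]
contact_force: [-0.5, 0.2, 0.7]
opening: 0.0853
```

drive_tool(moves=[0,0,0,0,0,0,0.3,0,0,0,0,0,0,0.6,0,0,0,0,0,0,0.8,0,0,0,0,0,0,1,0,0,0,0,0,0,1])

```text
t: 14.2
tool_pos: [0.56, 0.162, 0.0341]
tool_rot: [-0.004, 3.138, 0.001]
contact_force: [-0.5, 1.1, 6.2]
opening: 0.0449
```

drive_tool(moves=[0,0,0,0,0,0,1,0,0,0,0,0,0,1,0,0,0,0,0,0.04,1,0,0,0,0,0,0.05,1,0,0,0,0,0,0.03,1])

```text
t: 14.82
tool_pos: [0.5593, 0.1617, 0.1549]
tool_rot: [-0.004, 3.138, 0.001]
contact_force: [1.1, -0.0, -1.6]
opening: 0.0449
```

drive_tool(moves=[0,0,0,-0.05,-0.02,0,1,0,0,0,-0.04,-0.04,0,1,0,0,0,-0.025,-0.05,0,1,0,0,0,-0.0155,-0.05,0,1,0,0,0,0,-0.0075,0,1])

```text
t: 15.45
tool_pos: [0.4269, -0.008, 0.1518]
tool_rot: [0.002, 3.141, -0.001]
contact_force: [1.1, 0.3, -1.2]
opening: 0.0452
```

drive_tool(moves=[0,0,0,0,0,-0.04,1,0,0,0,0,0,-0.04,1,0,0,0,0,0,-0.02,1,0,0,0,0,0,-0.01,1,0,0,0,0,0,0,1])

```text
t: 16.08
tool_pos: [0.4278, -0.0055, 0.0416]
tool_rot: [0.005, -3.141, -0.001]
contact_force: [-0.5, -0.9, -1.4]
opening: 0.0449
```

drive_tool(moves=[0,0,0,0.001,0,-0.006,1,0,0,0,0,0,-0.0025,1,0,0,0,0,0,0,1,0,0,0,0,0,0,0.4,0,0,0,0,0,0,0.2])

```text
t: 16.7
tool_pos: [0.4292, -0.006, 0.0337]
tool_rot: [-0.004, 3.141, -0.0]
contact_force: [-0.6, 0.9, 1.1]
opening: 0.0675
```

drive_tool(moves=[0,0,0,0,0,0,0,0,0,0,0,0,0,0,0,0,0,0,0,0.06,0,0,0,0,0,0,0.06,0,0,0,0,0,0,0.06,0])

```text
t: 17.32
tool_pos: [0.4285, -0.0058, 0.2151]
tool_rot: [-0.004, 3.141, -0.0]
contact_force: [1.0, 0.6, 0.4]
opening: 0.0853
```

drive_tool(moves=[0,0,0,0,-0.03,0.05,0,0,0,0,0,-0.05,0.03,0,0,0,0,0.02,-0.05,0.01,0,0,0,0,0.02,-0.03,0.01,0,0,0,0,0,0,0,0])

```text
t: 17.95
tool_pos: [0.4695, -0.1678, 0.3137]
tool_rot: [0.0, 3.141, -0.0]
contact_force: [-0.8, -0.3, -0.4]
opening: 0.0854
```

```bash
python3 - <<'E'
from h import *
o,im=snap('wrist','w5')
E
```

```text
17.95 [ 0.4695 -0.1678  0.3137] [ 0.0000e+00  3.1414e+00 -4.0000e-04] [-0.8 -0.3 -0.4] 0.0854
```

View pics/w5.png

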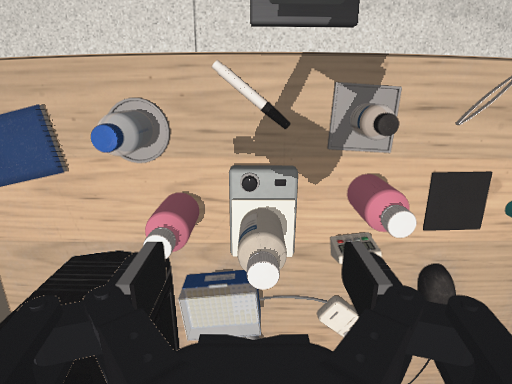

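The view shows the stain cap at (386,124) in the square tray, the water cap at (263,274) and the buffer cap at (107,138) in the round tray.

```bash
python3 - <<'E'
from h import *
im=cv2.imread('pics/w5.png');z=lambda a:cv2.resize(a,(400,400),interpolation=cv2.INTER_CUBIC)
A=np.hstack([z(im[75:175,80:180]),z(im[70:170,320:420])]);cv2.imwrite('pics/w5a.png',A)
cv2.imwrite('pics/w5b.png',cv2.resize(im[155:295,200:320],None,fx=4,fy=4,interpolation=cv2.INTER_CUBIC))
E
```

```text
(no output)
```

View pics/w5a.png

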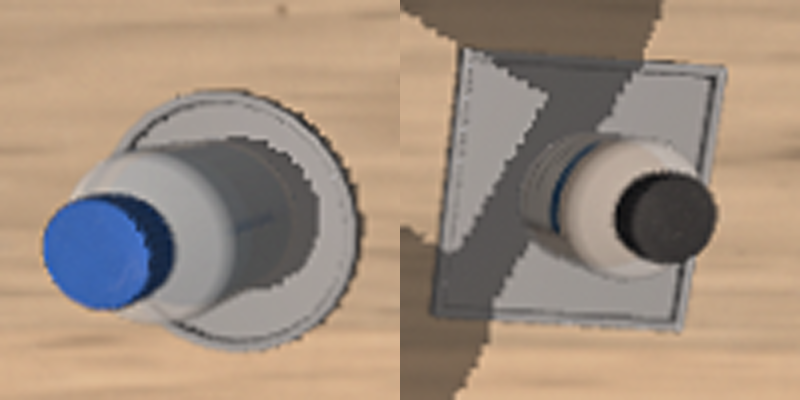

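View pics/w5b.png

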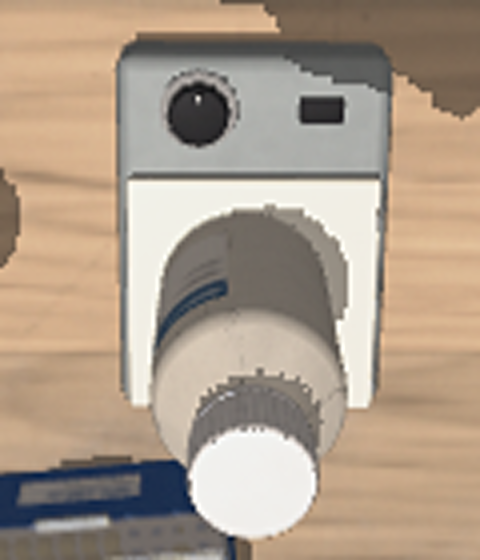

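```bash
python3 - <<'E'
from h import *
o=ld('w5');np.set_printoptions(precision=4,suppress=True)
Z=lambda ox,oy:(lambda x,y:((x+.5)/4-.5+ox,(y+.5)/4-.5+oy))
L=Z(80,75);Q=Z(320-100,70);B=Z(200,155)
w=lambda p,z:onz('wrist',p,z,o)[:2]
print('stain',w(Q(668,217),.088))
r=np.array([w(Q(*p),.008) for p in [(462,48),(726,66),(682,331),(431,317)]]);print('sq',r.mean(0),r.tolist())
print('buf',w(L(98,252),.106))
r=np.array([w(L(*p),.008) for p in [(175,97),(220,90),(260,95),(310,125),(345,170),(357,225),(350,275),(320,320),(280,345),(230,350),(185,330)]])
s=np.linalg.lstsq(np.c_[2*r,np.ones(len(r))],(r**2).sum(1),rcond=None)[0];print('round',s[:2],np.sqrt(s[2]+s[:2]@s[:2]))
print('water',w(B(252,482),.174))
r=np.array([w(B(*p),.045) for p in [(130,178),(380,179),(368,408),(132,406)]]);print('plate',r.mean(0),r.tolist())
print('pink',w((157,244),.129),w((400,222),.129))
E
```

```text
stain [ 0.4277 -0.0085]
sq [ 0.427  -0.0087] [[0.3770216498865226, -0.05388176215465812], [0.3818460563912558, 0.04109795378967576], [0.47708999314540584, 0.03657179774457661], [0.4721894991331498, -0.058728241355540375]]
buf [ 0.4413 -0.3412]
round [ 0.4441 -0.3383] 0.047084378288957944
water [ 0.5786 -0.1586]
plate [ 0.5841 -0.1548] [[0.5379469679866906, -0.19877455486203965], [0.5384124714866845, -0.10966424851911723], [0.6305353949904925, -0.11049651158011795], [0.6295353996984404, -0.20007917201851186]]
pink [ 0.5655 -0.2839] [0.5375 0.0042]
```

drive_tool(moves=[0,0,0,0.05,0.005,0,0,0,0,0,0.05,0.004,0,0,0,0,0,0.009,0,0.02,0,0,0,0,0,0,0,0,0,0,0,0,0,0,0])

```text
t: 18.62
tool_pos: [0.5771, -0.1562, 0.3328]
tool_rot: [0.005, -3.141, -0.0]
contact_force: [-1.2, -0.4, 0.2]
opening: 0.0851
```

```bash
python3 - <<'E'
from h import *
o,im=snap('wrist','w6')
cv2.imwrite('pics/w6z.png',cv2.resize(im[60:200,190:320],None,fx=4,fy=4,interpolation=cv2.INTER_CUBIC))
E
```

```text
18.62 [ 0.5771 -0.1562  0.3328] [ 5.100e-03 -3.141e+00 -3.000e-04] [-1.2 -0.4  0.2] 0.0851
```

View pics/w6z.png

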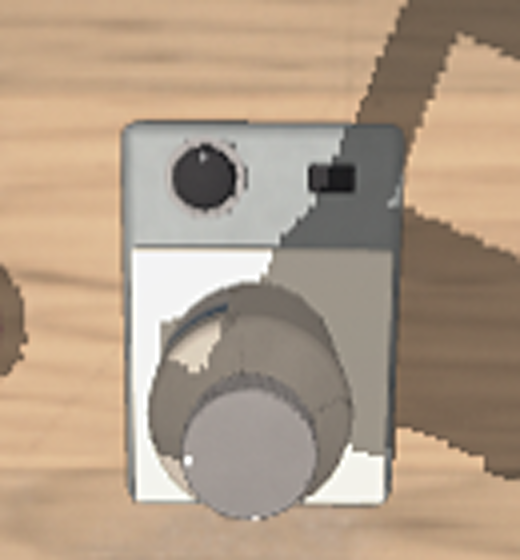

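```bash
python3 - <<'E'
from h import *
o=ld('w6');B=lambda x,y:((x+.5)/4-.5+190,(y+.5)/4-.5+60)
w=lambda p,z:onz('wrist',p,z,o)[:2]
print('water',w(B(250,453),.174))
r=np.array([w(B(*p),.045) for p in [(133,247),(394,247),(389,504),(135,500)]]);print('plate',r.mean(0),r.tolist())
E
```

```text
water [ 0.57878436 -0.15795216]
plate [ 0.58409987 -0.15393916] [[0.5381261359959387, -0.19906858763796173], [0.5379040645621389, -0.10866155137386715], [0.6308456117937934, -0.10732525811913955], [0.6295236818388861, -0.2007012540641657]]
```

drive_tool(moves=[0,0,0,0.001,-0.002,-0.055,0,0,0,0,0,0,-0.055,0,0,0,0,0,0,-0.055,0,0,0,0,0,0,-0.035,0,0,0,0,0,0,0,0])

```text
t: 19.3
tool_pos: [0.5754, -0.1577, 0.129]
tool_rot: [0.004, -3.134, -0.005]
contact_force: [0.3, -0.6, 0.1]
opening: 0.0851
```

drive_tool(moves=[0,0,0,0,0,-0.015,0,0,0,0,0,0,-0.007,0,0,0,0,0,0,0,0,0,0,0,0,0,0,0,0,0,0,0,0,0,0])

```text
t: 19.92
tool_pos: [0.5793, -0.1591, 0.1121]
tool_rot: [-0.004, 3.14, -0.001]
contact_force: [0.7, -0.2, 0.7]
opening: 0.0856
```

drive_tool(moves=[0,0,0,0,0,0,0.2,0,0,0,0,0,0,0.4,0,0,0,0,0,0,0.7,0,0,0,0,0,0,1,0,0,0,0,0,0,1])

```text
t: 20.55
tool_pos: [0.5792, -0.1588, 0.1117]
tool_rot: [-0.004, 3.141, 0.0]
contact_force: [0.2, 2.2, 4.0]
opening: 0.0593
```

drive_tool(moves=[0,0,0,0,0,0,1,0,0,0,0,0,0.02,1,0,0,0,0,0,0.05,1,0,0,0,0,0,0.055,1,0,0,0,0,0,0,1], newtons=55)

```text
t: 21.18
tool_pos: [0.5816, -0.1604, 0.2438]
tool_rot: [-0.004, 3.131, -0.008]
contact_force: [0.3, -0.4, -2.4]
opening: 0.059
```

drive_tool(moves=[0,0,0,0,0.04,0,1,0,0,0,-0.005,0.055,0,1,0,0,0,-0.006,0.055,0,1,0,0,0,-0.006,0.055,0,1,0,0,0,-0.005,0.055,0,1])

```text
t: 21.8
tool_pos: [0.5557, 0.1024, 0.2349]
tool_rot: [0.004, -3.14, 0.001]
contact_force: [0.3, 0.1, -2.2]
opening: 0.0587
```

drive_tool(moves=[0,0,0,0,0.04,0,1,0,0,0,0,0.02,0,1,0,0,0,0,0,-0.04,1,0,0,0,0,0,-0.05,1,0,0,0,0,0,-0.04,1])

```text
t: 22.42
tool_pos: [0.5557, 0.1601, 0.1034]
tool_rot: [0.003, -3.139, 0.002]
contact_force: [-0.1, -0.6, -1.2]
opening: 0.0591
```

drive_tool(moves=[0,0,0,0,0,-0.02,1,0,0,0,0,0,-0.01,1,0,0,0,0,0,0,1,0,0,0,0,0,0,1,0,0,0,0,0,0,1])

```text
t: 23.05
tool_pos: [0.558, 0.1612, 0.078]
tool_rot: [-0.004, 3.139, 0.001]
contact_force: [-0.4, -0.0, -2.7]
opening: 0.0591
```

drive_tool(moves=[0,0,0,0,0,-0.004,1,0,0,0,0,0,-0.002,1,0,0,0,0,0,0,1,0,0,0,0,0,0,1,0,0,0,0,0,0,1])

```text
t: 23.68
tool_pos: [0.5571, 0.1612, 0.0708]
tool_rot: [-0.004, 3.141, 0.0]
contact_force: [-0.7, 0.6, 2.8]
opening: 0.059
```

drive_tool(moves=[0,0,0,0,0,0,0.3,0,0,0,0,0,0,0,0,0,0,0,0,0,0,0,0,0,0,0,0.03,0,0,0,0,0,0,0.06,0])

```text
t: 24.3
tool_pos: [0.5544, 0.1606, 0.1574]
tool_rot: [0.004, -3.134, 0.002]
contact_force: [0.5, -0.0, 0.9]
opening: 0.0852
```

drive_tool(moves=[0,0,0,0,0,0.06,0,0,0,0,-0.02,-0.05,0.02,0,0,0,0,-0.02,-0.055,0.02,0,0,0,0,-0.02,-0.055,0,0,0,0,0,-0.02,-0.055,0,0])

```text
t: 24.92
tool_pos: [0.4761, -0.0554, 0.2607]
tool_rot: [-0.005, 3.14, -0.001]
contact_force: [1.0, -1.8, -0.6]
opening: 0.0852
```

drive_tool(moves=[0,0,0,-0.015,-0.055,0.02,0,0,0,0,-0.01,-0.055,0.01,0,0,0,0,-0.01,-0.055,0.01,0,0,0,0,0,-0.06,0,0,0,0,0,0,-0.06,0,0])

```text
t: 25.55
tool_pos: [0.4415, -0.3409, 0.3006]
tool_rot: [-0.004, 3.141, -0.001]
contact_force: [0.5, 0.3, 0.7]
opening: 0.0855
```

```bash
python3 - <<'E'
from h import *
o,im=snap('scene','c7')
cv2.imwrite('pics/c7z.png',cv2.resize(im[135:315,160:370],None,fx=3,fy=3))
o,im=snap('wrist','w7')
E
```

```text
25.55 [ 0.4415 -0.3409  0.3006] [-3.6000e-03  3.1407e+00 -8.0000e-04] [0.5 0.3 0.7] 0.0855
25.6 [ 0.4404 -0.3469  0.2993] [-0.0042 -3.1402  0.0069] [-4.  -2.2  0.1] 0.0854
```

View pics/c7z.png

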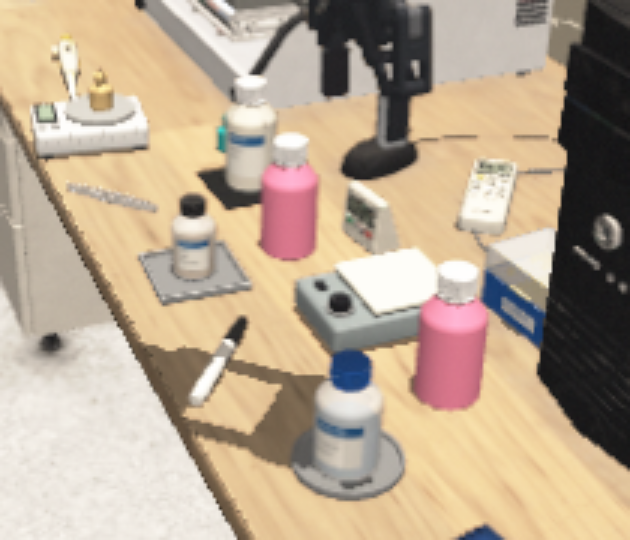

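View pics/w7.png

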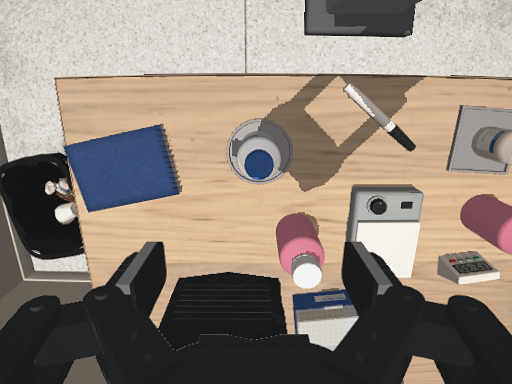

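The arm was still settling in that picture, so I'll let it rest and take another.

drive_tool(moves=[0,0,0,0,0,0,0,0,0,0,0,0,0,0,0,0,0,0,0,0,0,0,0,0,0,0,0,0,0,0,0,0,0,0,0])

```text
t: 26.28
tool_pos: [0.442, -0.3385, 0.3005]
tool_rot: [-0.005, 3.141, -0.0]
contact_force: [0.9, 0.3, -0.9]
opening: 0.0859
```

```bash
python3 - <<'E'
from h import *
o,im=snap('wrist','w8')
cv2.imwrite('pics/w8z.png',cv2.resize(im[105:195,215:305],None,fx=6,fy=6,interpolation=cv2.INTER_CUBIC))
cv2.imwrite('pics/w8y.png',cv2.resize(im[175:295,330:450],None,fx=4,fy=4,interpolation=cv2.INTER_CUBIC))
E
```

```text
26.27 [ 0.442  -0.3385  0.3005] [-5.3000e-03  3.1414e+00 -4.0000e-04] [ 0.9  0.3 -0.9] 0.0859
```

View pics/w8z.png

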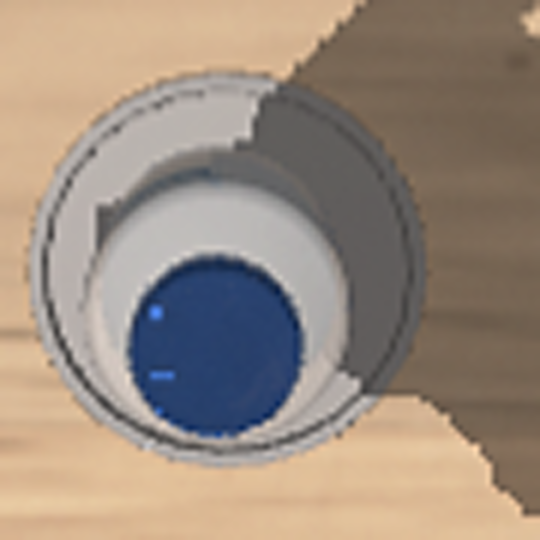

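View pics/w8y.png

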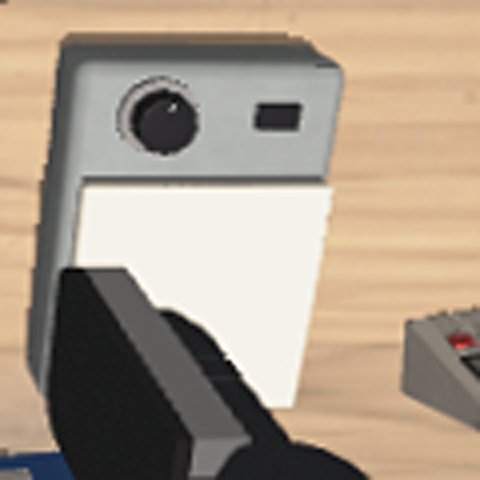

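```bash
python3 - <<'E'
from h import *
o=ld('w8');B=lambda x,y:((x+.5)/6-.5+215,(y+.5)/6-.5+105)
w=lambda p,z:onz('wrist',p,z,o)[:2]
print('buf',w(B(215,346),.106))
r=np.array([w(B(x,y),.008) for x,y in [(228,73),(120,110),(50,190),(30,270),(60,375),(130,440),(230,467),(330,435),(390,375),(424,270),(400,175),(330,95)]])
s=np.linalg.lstsq(np.c_[2*r,np.ones(len(r))],(r**2).sum(1),rcond=None)[0];print('round',s[:2],np.sqrt(s[2]+s[:2]@s[:2]))
E
```

```text
buf [ 0.44060958 -0.34239843]
round [ 0.44468299 -0.34034071] 0.04725851098721211
```

drive_tool(moves=[0,0,0,-0.001,-0.0035,-0.05,0,0,0,0,0,0,-0.055,0,0,0,0,0,0,-0.055,0,0,0,0,0,0,-0.05,0,0,0,0,0,0,-0.025,0])

```text
t: 26.95
tool_pos: [0.4393, -0.3408, 0.0616]
tool_rot: [0.004, -3.138, -0.006]
contact_force: [-0.1, -0.2, 0.5]
opening: 0.0854
```

drive_tool(moves=[0,0,0,0,0,-0.017,0,0,0,0,0,0,-0.005,0,0,0,0,0,0,0,0,0,0,0,0,0,0,0,0,0,0,0,0,0,0])

```text
t: 27.58
tool_pos: [0.4415, -0.343, 0.0445]
tool_rot: [-0.004, 3.14, -0.002]
contact_force: [0.5, 0.2, 0.6]
opening: 0.0852
```

drive_tool(moves=[0,0,0,0,0,0,0.2,0,0,0,0,0,0,0.4,0,0,0,0,0,0,0.7,0,0,0,0,0,0,1,0,0,0,0,0,0,1], newtons=45)

```text
t: 28.2
tool_pos: [0.4412, -0.3426, 0.0438]
tool_rot: [-0.004, 3.141, -0.001]
contact_force: [0.0, 0.9, 4.0]
opening: 0.0551
```

drive_tool(moves=[0,0,0,0,0,0,1,0,0,0,0,0,0.02,1,0,0,0,0,0,0.05,1,0,0,0,0,0,0.055,1,0,0,0,0,0.03,0.025,1])

```text
t: 28.82
tool_pos: [0.4418, -0.3143, 0.1982]
tool_rot: [-0.001, 3.137, -0.008]
contact_force: [-0.3, 0.2, -1.6]
opening: 0.0554
```

drive_tool(moves=[0,0,0,0.01,0.05,0,1,0,0,0,0.03,0.045,0,1,0,0,0,0.04,0.04,0,1,0,0,0,0.04,0.022,0,1,0,0,0,0.023,0,0,1])

```text
t: 29.45
tool_pos: [0.5849, -0.1533, 0.1935]
tool_rot: [0.009, -3.141, -0.0]
contact_force: [0.1, -0.5, -1.5]
opening: 0.0551
```

drive_tool(moves=[0,0,0,0,0,-0.03,1,0,0,0,0,0,-0.03,1,0,0,0,0,0,-0.025,1,0,0,0,0,0,-0.01,1,0,0,0,0,0,0,1])

```text
t: 30.08
tool_pos: [0.5834, -0.1553, 0.0979]
tool_rot: [0.004, -3.14, -0.001]
contact_force: [-0.6, -0.2, -2.3]
opening: 0.0552
```

Contact is expected at TCP z of about 0.086.

drive_tool(moves=[0,0,0,0.001,0,-0.007,1,0,0,0,0,0,-0.004,1,0,0,0,0,0,-0.001,1,0,0,0,0,0,0,1,0,0,0,0,0,0,1])

```text
t: 30.7
tool_pos: [0.585, -0.1555, 0.0866]
tool_rot: [-0.004, 3.141, -0.0]
contact_force: [0.5, 0.4, -1.7]
opening: 0.0552
```

drive_tool(moves=[0,0,0,0,0,-0.001,1,0,0,0,0,0,0,1,0,0,0,0,0,0,0.4,0,0,0,0,0,0,0.2,0,0,0,0,0,0,0])

```text
t: 31.32
tool_pos: [0.585, -0.1554, 0.0854]
tool_rot: [-0.004, 3.141, -0.0]
contact_force: [0.3, -0.1, -0.6]
opening: 0.0834
```

drive_tool(moves=[0,0,0,0,0,0,0,0,0,0,0,0,0.03,0,0,0,0,0,0,0.06,0,0,0,0,0,0,0.06,0,0,0,0,0,0,0.06,0])

```text
t: 31.95
tool_pos: [0.5846, -0.1553, 0.2972]
tool_rot: [-0.004, 3.141, -0.0]
contact_force: [0.4, -0.4, -0.2]
opening: 0.0856
```

drive_tool(moves=[0,0,0,0,0,0.04,0,0,0,0,0,0,0,0,0,0,0,0,0,0,0,0,0,0,0,0,0,0,0,0,0,0,0,0,0])

```text
t: 32.58
tool_pos: [0.5844, -0.1552, 0.3333]
tool_rot: [0.004, -3.139, -0.002]
contact_force: [0.1, -0.2, -0.2]
opening: 0.0856
```

```bash
python3 - <<'E'
from h import *
o,im=snap('wrist','w9')
cv2.imwrite('pics/w9z.png',cv2.resize(im[60:200,190:320],None,fx=4,fy=4,interpolation=cv2.INTER_CUBIC))
E
```

```text
32.58 [ 0.5844 -0.1552  0.3333] [ 4.2000e-03 -3.1387e+00 -1.8000e-03] [ 0.1 -0.2 -0.2] 0.0856
```

View pics/w9z.png

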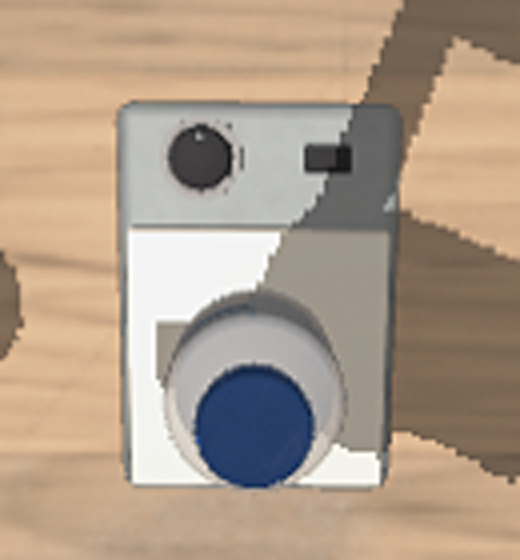

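```bash
python3 - <<'E'
from h import *
o=ld('w9');B=lambda x,y:((x+.5)/4-.5+190,(y+.5)/4-.5+60)
w=lambda p,z:onz('wrist',p,z,o)[:2]
print('buf',w(B(254,426),.148))
r=np.array([w(B(*p),.045) for p in [(130,226),(391,231),(385,487),(131,485)]]);print('plate',r.mean(0),r.tolist())
E
```

```text
buf [ 0.58472761 -0.15579693]
plate [ 0.58458497 -0.15393418] [[0.5376109221067052, -0.19868738276304007], [0.5391465987821104, -0.10851587015406511], [0.6311045197826123, -0.1077273451666873], [0.6304778308409907, -0.20080612329294195]]
```

The buffer bottle is centred to within 2 mm. The last one is the water bottle, from the mat to the round tray.

drive_tool(moves=[0,0,0,-0.007,0.06,0,0,0,0,0,-0.01,0.06,0,0,0,0,0,-0.01,0.06,0,0,0,0,0,0,0.06,0,0,0,0,0,0,0.06,0,0])

```text
t: 33.25
tool_pos: [0.5574, 0.1464, 0.335]
tool_rot: [0.004, -3.142, 0.0]
contact_force: [0.4, -0.9, -0.3]
opening: 0.0854
```

drive_tool(moves=[0,0,0,0,0.016,-0.03,0,0,0,0,0,0,-0.055,0,0,0,0,0,0,-0.055,0,0,0,0,0,0,-0.05,0,0,0,0,0,0,-0.04,0])

```text
t: 33.88
tool_pos: [0.5565, 0.1604, 0.1023]
tool_rot: [0.004, -3.139, 0.001]
contact_force: [0.4, 0.0, 0.9]
opening: 0.0855
```

drive_tool(moves=[0,0,0,0,0,-0.02,0,0,0,0,0,0,-0.01,0,0,0,0,0,0,0,0,0,0,0,0,0,0,0,0,0,0,0,0,0,0])

```text
t: 34.5
tool_pos: [0.5589, 0.1608, 0.0769]
tool_rot: [-0.004, 3.139, 0.001]
contact_force: [0.4, -0.3, 0.3]
opening: 0.0857
```

drive_tool(moves=[0,0,0,-0.001,0,-0.004,0.1,0,0,0,0,0,0,0.3,0,0,0,0,0,0,0.6,0,0,0,0,0,0,1,0,0,0,0,0,0,1], newtons=55)

```text
t: 35.12
tool_pos: [0.5569, 0.1607, 0.0713]
tool_rot: [-0.004, 3.141, 0.0]
contact_force: [-0.3, 0.9, 0.6]
opening: 0.059
```

drive_tool(moves=[0,0,0,0,0,0,1,0,0,0,0,0,0,1,0,0,0,0,0,0.04,1,0,0,0,0,0,0.06,1,0,0,0,0,0,0.05,1])

```text
t: 35.75
tool_pos: [0.5565, 0.1602, 0.2225]
tool_rot: [0.004, -3.141, 0.001]
contact_force: [0.5, -0.0, -2.1]
opening: 0.059
```

drive_tool(moves=[0,0,0,-0.03,-0.04,0.01,1,0,0,0,-0.025,-0.05,0,1,0,0,0,-0.02,-0.055,0,1,0,0,0,-0.02,-0.055,0,1,0,0,0,-0.012,-0.055,0,1])

```text
t: 36.38
tool_pos: [0.4483, -0.0959, 0.2305]
tool_rot: [0.005, -3.141, 0.001]
contact_force: [1.1, -0.4, -1.6]
opening: 0.0585
```

drive_tool(moves=[0,0,0,-0.005,-0.055,0,1,0,0,0,0,-0.055,0,1,0,0,0,0,-0.055,0,1,0,0,0,0,-0.05,0,1,0,0,0,0,-0.031,0,1])

```text
t: 37.0
tool_pos: [0.4438, -0.3425, 0.2301]
tool_rot: [0.001, -3.14, -0.001]
contact_force: [0.2, -0.0, -2.2]
opening: 0.0592
```

drive_tool(moves=[0,0,0,0,0,-0.03,1,0,0,0,0,0,-0.04,1,0,0,0,0,0,-0.04,1,0,0,0,0,0,-0.03,1,0,0,0,0,0,0,1])

```text
t: 37.62
tool_pos: [0.4424, -0.3383, 0.0873]
tool_rot: [0.004, -3.135, -0.009]
contact_force: [-0.1, 0.5, -2.4]
opening: 0.059
```

drive_tool(moves=[0,0,0,0,0,-0.008,1,0,0,0,0,0,0,1,0,0,0,0,0,0,1,0,0,0,0,0,0,1,0,0,0,0,0,0,1])

```text
t: 38.25
tool_pos: [0.4451, -0.3406, 0.0838]
tool_rot: [-0.004, 3.141, -0.001]
contact_force: [-0.1, 0.5, -1.6]
opening: 0.0595
```

drive_tool(moves=[0,0,0,0,0,-0.008,1,0,0,0,0,0,-0.004,1,0,0,0,0,0,-0.001,1,0,0,0,0,0,0,1,0,0,0,0,0,0,1])

```text
t: 38.88
tool_pos: [0.4449, -0.3404, 0.0703]
tool_rot: [-0.004, 3.142, 0.0]
contact_force: [-1.0, 1.6, -0.7]
opening: 0.0589
```

drive_tool(moves=[0,0,0,0,0,-0.001,1,0,0,0,0,0,0,1,0,0,0,0,0,0,0.4,0,0,0,0,0,0,0.2,0,0,0,0,0,0,0])

```text
t: 39.5
tool_pos: [0.4449, -0.3406, 0.0693]
tool_rot: [-0.004, 3.141, -0.001]
contact_force: [-0.8, 1.0, -0.3]
opening: 0.0838
```

drive_tool(moves=[0,0,0,0,0,0,0,0,0,0,0,0,0.04,0,0,0,0,0,0,0.06,0,0,0,0,0,0,0.06,0,0,0,0,0,0,0.06,0])

```text
t: 40.12
tool_pos: [0.4447, -0.3403, 0.2911]
tool_rot: [-0.004, 3.141, -0.0]
contact_force: [0.8, 0.4, -0.4]
opening: 0.0853
```

drive_tool(moves=[0,0,0,0,0,0.02,0,0,0,0,0,0,0,0,0,0,0,0,0,0,0,0,0,0,0,0,0,0,0,0,0,0,0,0,0])

```text
t: 40.75
tool_pos: [0.4445, -0.3401, 0.3075]
tool_rot: [0.004, -3.139, -0.003]
contact_force: [1.2, -0.1, -0.3]
opening: 0.085
```

```bash
python3 - <<'E'
from h import *
o,im=snap('wrist','w10')
cv2.imwrite('pics/w10z.png',cv2.resize(im[90:210,200:320],None,fx=5,fy=5,interpolation=cv2.INTER_CUBIC))
o,im=snap('scene','c10')
cv2.imwrite('pics/c10z.png',cv2.resize(im[135:315,160:370],None,fx=3,fy=3))
o,im=snap('side','s10');cv2.imwrite('pics/s10z.png',cv2.resize(im[140:310,190:365],None,fx=3.5,fy=3.5))
E
```

```text
40.75 [ 0.4445 -0.3401  0.3075] [ 0.0043 -3.1395 -0.0032] [ 1.2 -0.1 -0.3] 0.085
40.8 [ 0.4446 -0.3402  0.3079] [ 4.3000e-03 -3.1401e+00 -2.3000e-03] [ 0.  -0.4 -0.1] 0.0858
40.85 [ 0.4447 -0.3402  0.3084] [ 4.3000e-03 -3.1405e+00 -1.6000e-03] [-0.4  1.   0.3] 0.0852
```

View pics/w10z.png

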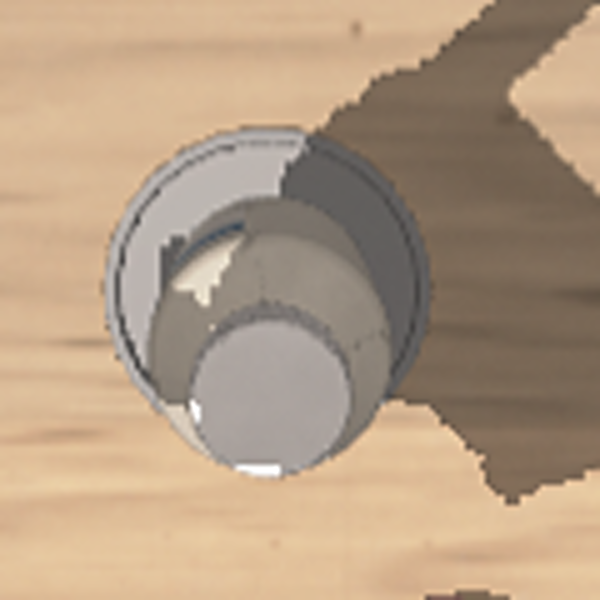

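View pics/c10z.png

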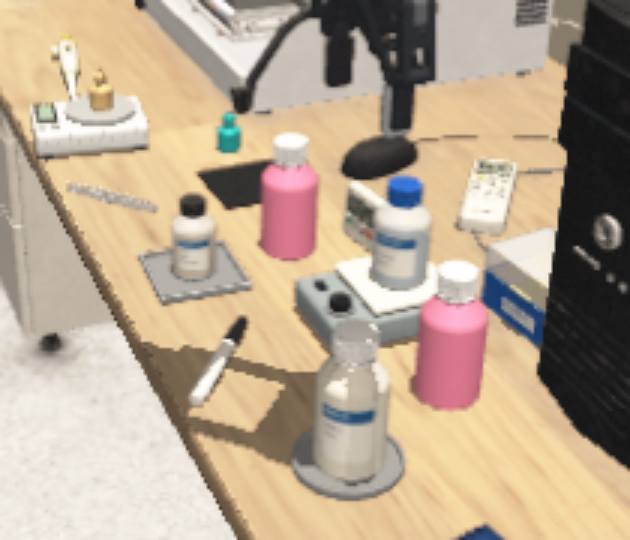

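View pics/s10z.png

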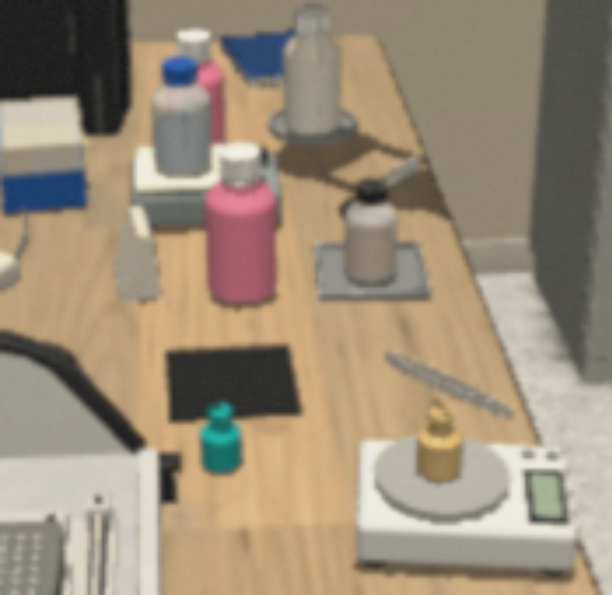

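```bash
python3 - <<'E'
from h import *
o=ld('w10');B=lambda x,y:((x+.5)/5-.5+200,(y+.5)/5-.5+90)
w=lambda p,z:onz('wrist',p,z,o)[:2]
print('water',w(B(270,398),.132))
r=np.array([w(B(x,y),.008) for x,y in [(265,127),(180,157),(125,215),(105,285),(125,370),(160,405),(430,285),(405,200),(350,148),(418,355)]])
s=np.linalg.lstsq(np.c_[2*r,np.ones(len(r))],(r**2).sum(1),rcond=None)[0];print('round',s[:2],np.sqrt(s[2]+s[:2]@s[:2]))
E
```

```text
water [ 0.44609117 -0.3399542 ]
round [ 0.44466656 -0.34000577] 0.047367980605139234
```

All four are on their stations, so I'm handing the job in.

```bash
python3 -c "
from station import ctrl
print(ctrl.finish_job())"
```

```text
the job is handed in; nothing more can be done
None
```

All four items now stand upright on their own stations, and I handed the job in after about 41 s of the 144 s allowed.

I did it as two swaps through the mat:
1. The smallest bottle went to the mat, the check weight to the balance pan, then the smallest bottle to the square tray.
2. The tallest bottle went to the mat, the middle-sized bottle to the stirrer plate, then the tallest bottle to the round tray.

Offsets from each station's centre, measured with the wrist camera:

| Item | Station | Offset |
|---|---|---|
| Check weight | balance pan | about 2–2.5 mm |
| Smallest bottle | square tray | about 1 mm |
| Middle-sized bottle | stirrer plate | about 2 mm |
| Tallest bottle | round tray | about 1.5 mm |

The camera calibration is itself only good to about 2 mm.

The final scene and side pictures show the mat empty and nothing tipped over. The timer, the two pink bottles and the turquoise weight look unmoved; I judged those by eye, not by measurement. The gripper was open and well clear at hand-in, and the contact forces reported after each move were at most about 6 N.

The scene and side cameras disagreed by about 2 cm in y on my first rough fixes, so I worked from the wrist camera instead. One wrist picture was taken while the arm was still settling, so I discarded it and took it again.

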